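Stow the slide rule and latch its drawer

TASK

Put the pocket slide rule away: lay it flat, crosswise, in the open drawer of the little dark wooden drawer unit and let go of it, push the drawer fully shut, and only then slide both black catch grips on top of the unit inwards, each all the way to its end stop, so that they lock the drawer. Leave the ruler, loose cursors, dividers, eraser, sharpener and pencil pot where they are.

Things in the scene. Friction and masses are not known exactly. Their poses are not given: they have to be found in the camera images.
- unit: Fixed dark wooden drawer unit, 200 deep (its x) x 320 wide (its y) x 72 mm high. Origin: middle of the lower edge of its front face, on the table; x points into the unit (away from the robot, give or take its yaw), y to its left, z up. The drawer opens to -x through the middle of the front. The catches slide along y on its top.
- drawer (a joint): How far the drawer is open, m: 0 shut, about 0.105 to 0.125 at the start, stop at 0.130. It stays where it is left; about 2 N moves it.
- drawer_floor (a point): Centre of the drawer's inner floor, 10 mm above the table; moves with the drawer, axes as the unit's. Inner room 146 mm along x, 176 along y; walls 4 mm, 38 mm above the floor. Front panel 190 wide, 12 thick, top 52 mm above the floor, inner face 75 mm to -x of here. Opened by d, only the d next to the panel is free from above; the rest is under the unit's top plate (56 mm above the floor).
- drawer_handle (a point): Middle of the drawer's bar handle, a 10 mm thick round steel bar 70 mm long along y, on centre 25 mm in front of the drawer front panel's outer face and 36 mm above the table. Moves with the drawer.
- catch_left (a joint): Travel of the left (+y) catch, m: 0 to 0.015 at the start, 0.055 at its inner end stop (locked). It slides towards the unit's -y. It stays where it is left; about 2.5 N moves it.
- catch_left_grip (a point): Centre of the left catch's upright black grip, 22 (x) x 14 (y) x 28 mm high, from 79 to 107 mm above the table, on a steel foot. A 16 mm wide arm runs forward from the foot and bends down to 56 mm above the table, 20 mm in front of the unit's face: beside the drawer front when unlocked, in front of it at the end stop. It jams on the drawer front unless the drawer is shut to within 3 mm.
- catch_right (a joint): Travel of the right (-y) catch, m, the mirror image of the left: 0 to 0.015 at the start, 0.055 at its inner end stop; slides towards the unit's +y.
- catch_right_grip (a point): Centre of the right catch's black grip, mirror image of the left.
- slide_rule: Pocket slide rule lying flat: ivory stock 140 (x) x 32 (y) x 10 mm with a light wood tongue along the middle and fine ticks; an aluminium and clear cursor, 26 x 40 x 14 mm, sits on it 45 mm to +x of the middle. About 60 g. Origin: middle of its underside. The bare stock at the middle is free to be gripped across y.
- ruler: Bystander: plain flat wooden ruler, 150 (x) x 28 x 6 mm, no cursor and no tongue. Origin: middle of its underside. Lies on the other side of the drawer from the slide rule.
- cursor_a: Bystander: loose yellow plastic cursor, 44 (x) x 34 x 11 mm, next to the slide rule. Origin: centre of its underside.
- cursor_b: Bystander: a second one, the same, next to the slide rule's other end.
- dividers: Bystander: steel dividers lying flat, V of two 110 mm legs opened to 42 mm at -x, head at +x 12 mm high. Origin: middle of the length, on the table.
- eraser: Bystander: pink eraser block 55 x 22 x 14 mm lying on top of the drawer unit behind the catches. Origin: centre of its underside.
- sharpener: Bystander: chrome pencil sharpener with a crank, foot 70 x 56 mm, 98 mm high, on the table beside the unit. Origin: centre of its underside.
- pencil_pot: Bystander: round dark pot, 68 mm across, 90 mm high, pencils standing up to 155 mm, on the table on the other side of the unit. Origin: centre of its underside.
There are look-alikes about, which are no part of the job. What is shaped like the slide_rule but green is not meant.

How it is judged:
On the way, in this order (a step that is already met when the one before it is completed fails the run):
1. the slide rule lies flat and crosswise in the open drawer, let go (x of slide_rule in the frame of drawer_floor between -0.062 and 0.062 m and y of slide_rule in the frame of drawer_floor between -0.032 and 0.032 m and z of slide_rule in the frame of drawer_floor between -0.004 and 0.008 m and angle between slide_rule's own z axis and vertical below 0.12 rad and angle between the x axis of slide_rule and the y axis of drawer_floor, either way round below 0.6 rad and contact force between slide_rule and the fingers below 0.1 N and linear speed of slide_rule below 0.03 m/s), for 0.2 s.
2. the drawer is fully shut with the slide rule in it (value of joint drawer below 0.004 m and x of slide_rule in the frame of drawer_floor between -0.062 and 0.062 m and y of slide_rule in the frame of drawer_floor between -0.032 and 0.032 m and z of slide_rule in the frame of drawer_floor between -0.004 and 0.008 m and angle between slide_rule's own z axis and vertical below 0.12 rad and angle between the x axis of slide_rule and the y axis of drawer_floor, either way round below 0.6 rad), for 0.2 s.
3. both catches are at their inner end stops (value of joint each of catch_left, catch_right above 0.051 m and value of joint drawer below 0.004 m), for 0.2 s.
At the end, for the whole second after the job is handed in: The drawer is shut (within 4 mm) with the slide rule at rest in it, flat on its floor (tilt under 0.12 rad, within 8 mm of the floor) and crosswise (its length within 0.6 rad of the drawer's width); both catches are within 4 mm of their inner end stops (all of step 3 and x of slide_rule in the frame of drawer_floor between -0.062 and 0.062 m and y of slide_rule in the frame of drawer_floor between -0.032 and 0.032 m and z of slide_rule in the frame of drawer_floor between -0.004 and 0.008 m and angle between slide_rule's own z axis and vertical below 0.12 rad and angle between the x axis of slide_rule and the y axis of drawer_floor, either way round below 0.6 rad and linear speed of slide_rule below 0.02 m/s); the robot touches nothing.
It fails at once if the plain ruler, dividers: one of these is moved by more than 20 mm (distance of any of ruler, dividers from where it was at the start of the episode above 0.02 m).
It fails at once if the loose cursor, loose cursor: one of these is moved by more than 20 mm (distance of any of cursor_a, cursor_b from where it was at the start of the episode above 0.02 m).
It fails at once if the eraser: one of these is moved by more than 20 mm (distance of eraser from where it was at the start of the episode above 0.02 m).
It fails at once if the sharpener, pencil pot: one of these is moved by more than 20 mm (distance of any of sharpener, pencil_pot from where it was at the start of the episode above 0.02 m).
It also fails if it takes over 56 s, if anything falls off the work surface, if the arm or the gripper's body presses on something with over 40 N, if the wrist force passes 120 N, or if a joint passes its speed limit or range.

ROBOT

A 6-joint arm with a two-finger parallel gripper is mounted at the origin on the work surface. World frame = base frame: x ahead of the robot, y to its left, z up, the work surface at z = 0. Lengths are in m, angles in rad, forces in N, time in s.
With the tool pointing down it reaches from about 0.35 to 0.975 m from the base axis. Payload 4.9 kg.
Tool frame: the origin (TCP) lies between the finger pads; the fingertips stand 25 mm ahead of it and the grasp point (between the pads) lies 6 mm ahead of it; z points along the fingers, y is the line along which they close (so a half turn about z gives the same grasp; the last joint's range is limited). The gripper opens to 85 mm and grips with 20 to 120 N. Pads are 22 mm wide; open, the fingers measure 114 mm over their backs; the gripper's body (76 mm by 85 mm) begins 54 mm behind the grasp point. The pads swing forward as they close: fully open they stand 13 mm farther back than shut.
Start: joints at [-1.359, 0.053, 1.613, -0, 1.476, -0.119], TCP at [0.203, -0.591, 0.256] pointing down, gripper open.
Joint ranges: [-3.01, 3.01], [-1.01, 2.22], [0.06, 2.58], [-1.02, 4.17], [0.09, 2.62], [-3.14, 3.14]. Speed limits (rad/s): [2.57, 2.57, 3.14, 3.14, 3.14, 3.14].

INTERFACE

Orientations are given as a unit quaternion [w, x, y, z].
In Python, from plant import manip gives the robot as it stands.
- The arm moves only by the shell command python3 -m inch 'ROWS'. ROWS is JSON, a list of rows, each a list of 3 entries, a list of its own where there are three numbers: the shift along the tool's x, y, z in m, then the turn, a rotation vector about the tool's x, y, z in rad, then the opening, from 0 (shut) to 1 (fully open). A call has 1 to 8 rows; each row shifts and turns the commanded pose from where the row before left it, along the tool's axes as they then stand; what a row does not reach is not made up. A row lasts 1/10 s, in which the tool goes at most 50 mm and 8.59 degrees, less where a joint would pass 70% of its speed; a pose out of reach is approached as far as the arm can. A call with a gripper value outside its range is refused whole. The fingers move at their own pace and stop on an object; the grip force is fixed at half the most. Time passes only in rows, so rows that do not move let the fingers close. It gives the time, the measured TCP pose, the force, the opening and the grip force at its end, in the units of the state.
- manip.state(): the state, without advancing time (a new reading comes with each control period).
- manip.grab_frame(name): name is "scene" or "top" or "wrist"; returns (picture, depth): 384x512x3 uint8, red, green, blue; 384x512 float32, m along the optical axis (not along the pixel's ray), 0 where there is no reading.
- manip.camera_params(name): a dict with "camera_matrix" (3x3 intrinsics, pixels), "rvec" (rotation vector, rad) and "tvec" (3), from world to camera coordinates, as OpenCV has them. Camera axes: x right, y down, z forward; pixel columns grow to the right and rows downward; lengths in m; the calibration is good to about 2 mm. A picture is of the moment at which its call begins: read the wrist's pose just before it. camera_params takes no time and is no camera call; for the wrist camera it gives the pose at the moment of the call.
- manip.job_done(): hands the job in; it is judged then, once.
Trained networks look in the newest picture that a camera, given by its name, has taken for a name from the list of things; names that differ only in an ending like _2 or _b are one class to them, and where a whole thing is asked for, a point or a joint stands for the part that bears it (a point fixed in the world has none). Each returns a list of dicts, best first, with "score" (0 to 1); they miss things now and then, are a little off and sometimes report something else, mostly with a low value. They report only what shows in the picture. A call takes as long as a camera call. They do not tell look-alikes from the thing itself.
- manip.look_for(camera, label): "point" ([x, y, z] in m, in world coordinates, good to about 4 mm: the middle of the surface that is visible of it).
The state is a dict: "time": time; "joint_pos": joint angles; "joint_vel": joint speeds; "joint_efforts": joint torques, N m; "tool_pos": TCP position; "tool_rot": TCP orientation; "contact_force": force on the tool from outside, world axes, zero at the start; "ft_torque": the same for the moment, N m; "gripper_width": opening from 0.0 (shut) to 1.0 (fully open); "grasp_force": force on a finger pad.
Only numpy, scipy, OpenCV 4.12 (cv2) and the standard library are available. Lean on these libraries where they do the work, as an engineer would, in place of code of your own. Each camera call takes 0.05 s, during which the arm holds its last target. There are 200 camera calls.

## Working session

There is one attempt and no reset: what is moved stays moved. The work goes in short steps, Python scripts to look and compute and a shell command to move; the robot and the scene stay as the last step left them, time stands still between calls to the robot, and variables do not carry over. Pictures are saved under pics/ and viewed, at most 10 in all, crops included, and the job is handed in when it is done.

```bash
mkdir -p pics; cat > h.py <<'E'
import numpy as np, cv2
from plant import manip
def grab(n):
    im,d=manip.grab_frame(n); p=manip.camera_params(n)
    K=np.array(p["camera_matrix"],float);R=cv2.Rodrigues(np.array(p["rvec"],float))[0];t=np.array(p["tvec"],float).ravel()
    v,u=np.mgrid[:d.shape[0],:d.shape[1]]
    X=np.stack([(u-K[0,2])/K[0,0]*d,(v-K[1,2])/K[1,1]*d,d],-1)
    W=(X-t)@R
    W[d==0]=np.nan
    return im,d,W
def save(n,im): cv2.imwrite("pics/"+n,im[...,::-1])
E
python3 - <<'E'
from h import *
im,d,W=grab("top"); save("top.png",im); np.save("Wtop.npy",W); np.save("imtop.npy",im)
for n in ["unit","slide_rule","drawer_handle","catch_left_grip","catch_right_grip","drawer_floor","ruler","cursor_a","dividers","eraser","sharpener","pencil_pot"]:
    print(n,[(np.round(r["point"],3).tolist(),round(r["score"],2)) for r in manip.look_for("top",n)[:3]])
im,d,W=grab("scene"); save("scene.png",im)
s=manip.state();print(s["tool_pos"],s["tool_rot"],s["gripper_width"],s["time"])
E
```

```text
unit [([0.651, -0.055, 0.071], 0.88)]
slide_rule [([0.441, 0.142, 0.01], 0.93), ([0.253, 0.317, 0.011], 0.88), ([0.469, 0.358, 0.008], 0.77)]
drawer_handle [([0.542, -0.079, 0.01], 0.71), ([0.652, -0.054, 0.072], 0.7), ([0.423, 0.067, 0.011], 0.57)]
catch_left_grip [([0.596, 0.051, 0.085], 0.58)]
catch_right_grip []
drawer_floor [([0.546, -0.078, 0.006], 0.97), ([0.623, 0.2, 0.089], 0.34)]
ruler [([0.596, 0.052, 0.084], 0.74), ([0.548, -0.306, 0.005], 0.57)]
cursor_a [([0.458, 0.217, 0.01], 0.68), ([0.549, -0.308, 0.008], 0.59), ([0.422, 0.064, 0.01], 0.54)]
dividers [([0.518, -0.248, 0.007], 0.9), ([0.546, -0.309, 0.005], 0.44)]
eraser [([0.7, 0.025, 0.091], 0.55)]
sharpener [([0.548, -0.077, 0.008], 0.25)]
pencil_pot [([0.744, -0.287, 0.061], 0.87)]
[ 0.20299024 -0.59111089  0.25634376] [ 1.52363006e-05  9.86352355e-01  1.64648205e-01 -3.84434240e-06] 1.004225514809465 0.7
```

View pics/top.png

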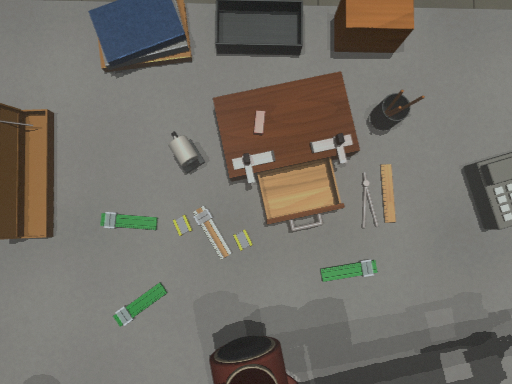

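View pics/scene.png

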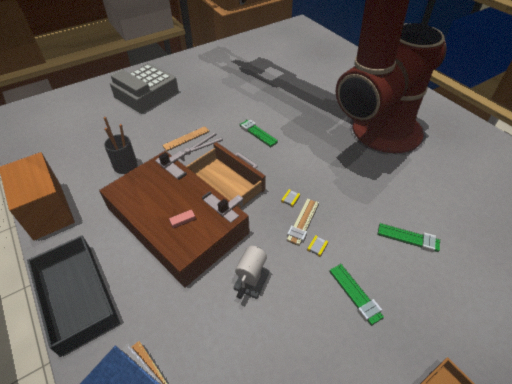

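The slide rule is at top px (212,232) with its cursor at (204,215). Loose cursors are at (182,225) and (243,240), the open drawer at (300,190), the handle at (305,224), and the grips at (247,160) and (340,141). Everything green is a look-alike.

```bash
python3 - <<'E'
from h import *
W=np.load("Wtop.npy");im=np.load("imtop.npy").astype(int)
v,u=np.mgrid[:384,:512]
def box(a,b,c,d): return (u>=a)&(u<=b)&(v>=c)&(v<=d)
def rect(m):
    r=cv2.minAreaRect((W[m][:,:2]*1000).astype(np.float32)); return np.round(r[0],1),np.round(r[1],1),round(r[2],1),np.round(cv2.boxPoints(r)).tolist()
z=W[...,2]
m=box(205,365,65,185)&(z>.066)&(z<.077); m=cv2.morphologyEx(m.astype(np.uint8),cv2.MORPH_OPEN,np.ones((5,5)))>0
print("unit",m.sum(),rect(m))
m=box(192,235,205,260)&(z>.005)&(z<.02); 
n,l,st,c=cv2.connectedComponentsWithStats(m.astype(np.uint8)); k=1+st[1:,4].argmax(); print("rule",st[k],rect(l==k))
for name,b in (("curA",(172,192,213,238)),("curB",(233,254,228,252))):
    m=box(*b)&(z>.004)&(z<.02);print(name,m.sum(),rect(m))
m=box(285,330,212,233)&(z>.025)&(z<.045);print("handle",m.sum(),rect(m))
m=box(255,350,158,225)&(z>.054)&(z<.066);print("panel top",m.sum(),rect(m))
for name,b in (("gl",(238,256,150,172)),("gr",(330,350,130,152))):
    m=box(*b)&(z>.098)&(z<.115);print(name,m.sum(),rect(m),np.nanmax(z[box(*b)]))
for name,b in (("ruler",(375,400,160,225)),("dividers",(355,382,165,230))):
    m=box(*b)&(z>.004)&(z<.02);print(name,m.sum(),np.nanmin(W[m],0),np.nanmax(W[m],0))
E
```

```text
unit 10155 (array([703.7, -36.8]), array([200.6, 320.9]), 13.0, [[570.0, 97.0], [642.0, -216.0], [838.0, -171.0], [765.0, 142.0]])
rule [193 206  38  54 734] (array([439.6, 142. ]), array([139.6,  39.8]), 31.5, [[370.0, 122.0], [390.0, 88.0], [510.0, 162.0], [489.0, 195.0]])
curA 234 (array([454.7, 218.1]), array([46.2, 36.3]), 25.3, [[426.0, 225.0], [442.0, 192.0], [483.0, 212.0], [468.0, 244.0]])
curB 228 (array([421.8,  64.7]), array([43.8, 34. ]), 27.2, [[395.0, 70.0], [410.0, 40.0], [449.0, 60.0], [433.0, 90.0]])
handle 196 (array([468.3, -90.3]), array([29.5, 79.8]), 13.3, [[445.0, -55.0], [463.0, -133.0], [492.0, -126.0], [473.0, -48.0]])
panel top 403 (array([545.2, -78.6]), array([138.1, 191.7]), 8.3, [[463.0, 6.0], [491.0, -183.0], [627.0, -163.0], [600.0, 26.0]])
gl 60 (array([613. ,  56.6]), array([21.9, 13.5]), 12.3, [[601.0, 61.0], [604.0, 48.0], [625.0, 52.0], [622.0, 66.0]]) 0.10900136606741492
gr 64 (array([ 662.7, -160. ]), array([21.6, 14.3]), 14.9, [[650.0, -156.0], [654.0, -170.0], [675.0, -164.0], [671.0, -150.0]]) 0.10962519952105546
ruler 479 [ 0.46301344 -0.32369723  0.00400714] [ 0.62020862 -0.27081838  0.00913719]
dividers 314 [ 0.45756431 -0.29190756  0.00402288] [ 0.61728335 -0.2315285   0.01331188]
```

```bash
cat > to.py <<'E'
import sys; from h import *
from scipy.spatial.transform import Rotation as Ro
# usage: to.py x y z psi_deg -> shift in current tool axes, turn about tool z
def go(x,y,z,psi):
    s=manip.state(); q=np.array(s["tool_rot"]); R=Ro.from_quat(q[[1,2,3,0]]).as_matrix()
    cur=np.degrees(np.arctan2(R[1,0],R[0,0])); 
    print("shift",np.round(R.T@(np.array([x,y,z])-s["tool_pos"]),4),"turn z",round(-np.radians((psi-cur+180)%360-180),3),"t",s["time"],"psi",round(cur,2),"tilt",np.round(R[:,2],3),"F",np.round(s["contact_force"],1),"w",round(s["gripper_width"],3))
if __name__=="__main__": go(*map(float,sys.argv[1:]))
E
python3 -m inch '[[[0.0289,-0.0385,0.0066],[0,0,0],0.8],[[0.0289,-0.0385,0.0066],[0,0,0],0.8],[[0.0289,-0.0385,0.0066],[0,0,0],0.8],[[0.0289,-0.0385,0.0066],[0,0,0],0.8],[[0.0289,-0.0385,0.0066],[0,0,0],0.8],[[0.0289,-0.0385,0.0066],[0,0,0],0.8],[[0.0289,-0.0385,0.0066],[0,0,0],0.8],[[0.0289,-0.0385,0.0066],[0,0,0],0.8]]'
python3 -m inch '[[[0.0289,-0.0385,0.0066],[0,0,0],0.8],[[0.0289,-0.0385,0.0066],[0,0,0],0.8],[[0.0289,-0.0385,0.0066],[0,0,0],0.8],[[0.0289,-0.0385,0.0066],[0,0,0],0.8],[[0.0289,-0.0385,0.0066],[0,0,0],0.8],[[0.0289,-0.0385,0.0066],[0,0,0],0.8],[[0.0289,-0.0385,0.0066],[0,0,0],0.8],[[0.0289,-0.0385,0.0066],[0,0,0],0.8]]'
python3 -m inch '[[[0,0,0],[0,0,-0.11],0.8],[[0,0,0],[0,0,-0.11],0.8],[[0,0,0],[0,0,0],0.8],[[0,0,0],[0,0,0],0.8]]'
python3 to.py 0.440 0.142 0.030 31.5
python3 - <<'E'
from h import *
im,d,W=grab("wrist"); save("w1.png",im); np.save("Ww.npy",W)
z=W[...,2]; m=((z>.005)&(z<.02)).astype(np.uint8)
n,l,st,c=cv2.connectedComponentsWithStats(m)
for k in range(1,n):
    if st[k,4]>800:
        r=cv2.minAreaRect((W[l==k][:,:2]*1000).astype(np.float32)); print(st[k],r, np.nanmedian(z[l==k]))
E
```

```text
time: 1.5
tool_pos: [0.3218, -0.223, 0.2035]
tool_rot: [0.0, 0.986, 0.164, 0.0]
contact_force: [0.2, -0.4, -0.3]
gripper_width: 0.799
grasp_force: 0.0
time: 2.3
tool_pos: [0.4406, 0.144, 0.1509]
tool_rot: [0.0, 0.986, 0.165, 0.001]
contact_force: [1.0, -0.9, 0.8]
gripper_width: 0.801
grasp_force: 0.0
time: 2.7
tool_pos: [0.4403, 0.1416, 0.1508]
tool_rot: [0.0, 0.963, 0.271, 0.0]
contact_force: [-0.1, 0.2, -1.3]
gripper_width: 0.801
grasp_force: 0.0
shift [-1.000e-04 -5.000e-04  1.208e-01] turn z -0.001 t 2.7 psi 31.42 tilt [ 0.  0. -1.] F [-0.1  0.2 -1.3] w 0.801
[   0    0  132   98 5564] ((464.10638427734375, 331.892333984375), (102.17205047607422, 32.768714904785156), 86.0860366821289) 0.009214178037248427
[388   0  77 110 936] ((590.966796875, 85.02889251708984), (87.67430114746094, 44.253150939941406), 56.52817153930664) 0.01268973439928137
[ 170   99   44   57 2123] ((457.7241516113281, 216.03305053710938), (44.0244140625, 34.391265869140625), 25.391437530517578) 0.010428566021877498
[ 233  108   49  153 5830] ((441.1640319824219, 139.89356994628906), (139.76388549804688, 39.64739227294922), 32.10742950439453) 0.009831905685931747
[ 394  110   81  138 1169] ((526.8759765625, 14.623074531555176), (128.201416015625, 6.058604717254639), 11.622514724731445) 0.014526293027072038
[ 435  137   77  135 6011] ((544.085205078125, -53.43394470214844), (108.83154296875, 85.64179229736328), 12.977579116821289) 0.009888272508332064
[ 297  222   43   45 1290] ((423.62567138671875, 63.24811553955078), (44.188438415527344, 34.177345275878906), 26.52700424194336) 0.010135412932431836
[   0  230   81   39 2495] ((280.2032775878906, 288.7281799316406), (33.10064697265625, 77.07405090332031), 36.87712860107422) 0.009165283448356426
```

View pics/w1.png

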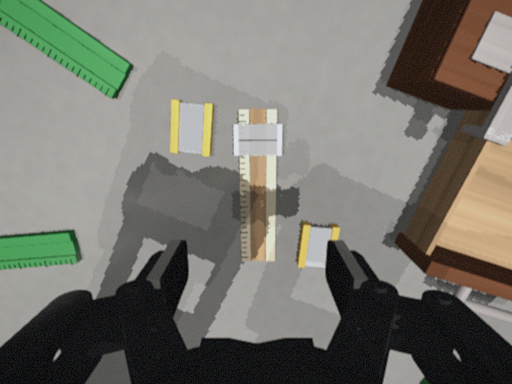

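```bash

python3 -m inch '[[[0.0,0.002,0.045],[0,0,-0.007],0.6],[[0,0,0.035],[0,0,0],0.6],[[0,0,0],[0,0,0],0.6],[[0,0,0],[0,0,0],0.6]]'
python3 to.py 0.441 0.140 0.028 31.8
python3 - <<'E'
from h import *
T=np.array(manip.state()["tool_pos"])
im,d,W=grab("wrist")
z=W[...,2]; v,u=np.mgrid[:384,:512]
m=(d>0)&(z>.025)&(z<.2)&(np.hypot(W[...,0]-T[0],W[...,1]-T[1])<.08)
n=np.array([-.522,.853]);
for sgn in (1,-1):
    a=(W[...,:2]-T[:2])@n*sgn; k=m&(a>0); zz=np.sort(z[k]); print(T[2]-zz[[0,20,100]], np.nanmin(a[k]), np.nanmax(a[k]), k.sum())
m=(z>.005)&(z<.02)&(np.hypot(W[...,0]-T[0],W[...,1]-T[1])<.08)&(abs((W[...,:2]-T[:2])@n)<.026)
print(cv2.minAreaRect((W[m][:,:2]*1000).astype(np.float32)))
E
```

```text
time: 3.15
tool_pos: [0.4412, 0.1396, 0.0709]
tool_rot: [-0.0, 0.962, 0.275, -0.0]
contact_force: [-0.0, -0.2, 0.5]
gripper_width: 0.599
grasp_force: 0.0
shift [ 0.0001 -0.0004  0.0429] turn z 0.001 t 3.15 psi 31.88 tilt [-0.001 -0.    -1.   ] F [-0.  -0.2  0.5] w 0.599
[0.02031706 0.01833891 0.01454819] 5.673890632365703e-05 0.06315618027756101 19173
[0.02108564 0.01803232 0.0144851 ] 2.0765801309443202e-05 0.06483325285144724 19465
((441.9858703613281, 140.06393432617188), (140.7868194580078, 40.17582702636719), 31.865205764770508)
```

```bash

python3 -m inch '[[[0,0,0.03],[0,0,0],0.6],[[0,0,0.0153],[0,0,0],0.6],[[0,0,0],[0,0,0],0.6],[[0,0,0],[0,0,0],0.0],[[0,0,0],[0,0,0],0.0],[[0,0,0],[0,0,0],0.0],[[0,0,0],[0,0,0],0.0],[[0,0,0],[0,0,0],0.0]]'
python3 to.py 0.5514 -0.0721 0.20 103
```

```text
time: 4.0
tool_pos: [0.4435, 0.1403, 0.0281]
tool_rot: [0.0, 0.961, 0.275, 0.002]
contact_force: [-1.3, -0.5, 7.3]
gripper_width: 0.348
grasp_force: 60.1
shift [-0.0201  0.2376 -0.1715] turn z -1.24 t 4.0 psi 31.96 tilt [ 0.005  0.001 -1.   ] F [-1.3 -0.5  7.3] w 0.348
```

```bash

python3 -m inch '[[[0,0,-0.04],[0,0,0],0.0],[[0,0,-0.04],[0,0,0],0.0],[[0,0,-0.04],[0,0,0],0.0],[[-0.004,0.0475,0],[0,0,0],0.0],[[-0.004,0.0475,0],[0,0,0],0.0],[[-0.004,0.0475,0],[0,0,0],0.0],[[-0.004,0.0475,0],[0,0,0],0.0],[[-0.004,0.0475,0],[0,0,0],0.0]]'
python3 -m inch '[[[0,0,0],[0,0,-0.138],0.0],[[0,0,0],[0,0,-0.138],0.0],[[0,0,0],[0,0,-0.138],0.0],[[0,0,0],[0,0,-0.138],0.0],[[0,0,0],[0,0,-0.138],0.0],[[0,0,0],[0,0,-0.138],0.0],[[0,0,0],[0,0,-0.138],0.0],[[0,0,0],[0,0,-0.138],0.0]]'
python3 -m inch '[[[0,0,0],[0,0,-0.138],0.0],[[0,0,0],[0,0,0],0.0],[[0,0,0],[0,0,0],0.0]]'
python3 to.py 0.5514 -0.0721 0.20 103
python3 - <<'E'
from h import *
im,d,W=grab("wrist"); save("w2.png",im)
c,s=np.cos(np.radians(13)),np.sin(np.radians(13)); O=np.array([.606,-.0595])
P=(W[...,:2]-O)@np.array([[c,-s],[s,c]])*1000; z=W[...,2]*1000
def st(n,m): print(n,m.sum(),*(np.round(np.percentile(P[m],[1,50,99],axis=0),1).tolist() if m.sum()>20 else []))
st("floor",(z>7)&(z<13)&(abs(P[...,1])<80)&(P[...,0]<0)&(P[...,0]>-120))
st("paneltop",(z>57)&(z<67)&(abs(P[...,1])<95)&(P[...,0]<-80)&(P[...,0]>-150))
st("handle",(z>25)&(z<46)&(abs(P[...,1])<50)&(P[...,0]<-110)&(P[...,0]>-190))
st("held",(z>100)&(z<145)&(abs(P[...,0]+56)<25))
st("unit front",(z>69)&(z<75)&(abs(P[...,1])<60)&(P[...,0]>-20))
E
```

```text
time: 4.8
tool_pos: [0.551, -0.074, 0.1466]
tool_rot: [0.0, 0.961, 0.275, 0.001]
contact_force: [1.2, -0.1, 1.2]
gripper_width: 0.347
grasp_force: 59.7
time: 5.6
tool_pos: [0.5503, -0.0722, 0.1464]
tool_rot: [0.001, 0.672, 0.74, 0.0]
contact_force: [0.7, -0.3, -1.3]
gripper_width: 0.349
grasp_force: 59.8
time: 5.9
tool_pos: [0.5502, -0.0721, 0.146]
tool_rot: [0.0, 0.623, 0.782, 0.0]
contact_force: [-0.6, 0.1, -0.8]
gripper_width: 0.35
grasp_force: 59.8
shift [-0.0003  0.0012 -0.054 ] turn z -0.001 t 5.9 psi 102.96 tilt [ 0.001 -0.    -1.   ] F [-0.6  0.1 -0.8] w 0.35
floor 9805 [-113.5, -48.4] [-60.2, 41.1] [-0.5, 79.7]
paneltop 4051 [-125.1, -54.9] [-118.7, 30.7] [-113.2, 92.5]
handle 2479 [-154.3, -46.1] [-145.3, 3.8] [-113.2, 47.4]
held 16751 [-76.3, -49.5] [-56.4, 19.4] [-36.6, 66.3]
unit front 27260 [1.2, -57.9] [59.1, 4.5] [120.6, 59.0]
```

View pics/w2.png

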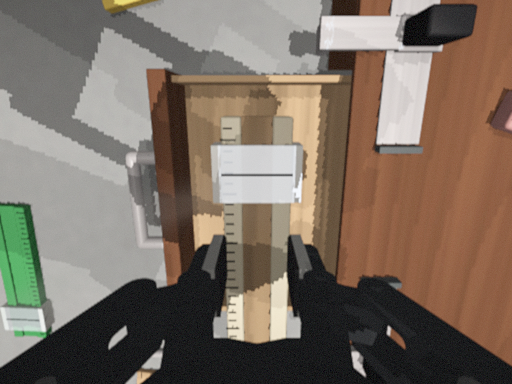

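The rule is held centred over the open bay (px 255,220), with clearance to the panel (px 165) and the top plate edge (px 345). Lowering it now.

```bash

python3 -m inch '[[[0,0,0.04],[0,0,0],0.0],[[0,0,0.04],[0,0,0],0.0],[[0,0,0.016],[0,0,0],0.0],[[0,0,0.009],[0,0,0],0.0],[[0,0,0],[0,0,0],0.0],[[0,0,0],[0,0,0],0.0],[[0,0,0],[0,0,0],0.0]]'
python3 to.py 0.5514 -0.0721 0.15 103
```

```text
time: 6.65
tool_pos: [0.5515, -0.0725, 0.0424]
tool_rot: [0.002, 0.622, 0.783, 0.001]
contact_force: [-0.5, -0.2, 0.2]
gripper_width: 0.347
grasp_force: 59.8
shift [ 0.0002  0.0003 -0.1076] turn z 0.002 t 6.65 psi 103.11 tilt [ 0.003 -0.001 -1.   ] F [-0.5 -0.2  0.2] w 0.347
```

```bash

python3 -m inch '[[[0,0,0.003],[0,0,0],0.0],[[0,0,0.0],[0,0,0],0.0],[[0,0,0],[0,0,0],0.6],[[0,0,0],[0,0,0],0.6],[[0,0,0],[0,0,0],0.6],[[0,0,0],[0,0,0],0.6]]'
python3 -m inch '[[[0,0,-0.03],[0,0,0],0.6],[[0,0,-0.045],[0,0,0],0.6],[[0,0,-0.045],[0,0,0],0.6],[[0,0,0],[0,0,0],0.6],[[0,0,0],[0,0,0],0.6]]'
python3 - <<'E'
from h import *
im,d,W=grab("wrist"); save("w3.png",im)
c,s=np.cos(np.radians(13)),np.sin(np.radians(13)); O=np.array([.606,-.0595])
P=(W[...,:2]-O)@np.array([[c,-s],[s,c]])*1000; z=W[...,2]*1000
def st(n,m): print(n,m.sum(),*(np.round(np.percentile(P[m],[1,50,99],axis=0),1).tolist() if m.sum()>20 else []))
m=(z>17)&(z<30)&(abs(P[...,1])<80)&(P[...,0]<-20)&(P[...,0]>-105);st("rule",m);print(np.median(z[m]))
st("paneltop",(z>57)&(z<67)&(abs(P[...,1])<95)&(P[...,0]<-80)&(P[...,0]>-150))
E
```

```text
time: 7.25
tool_pos: [0.5484, -0.0721, 0.0369]
tool_rot: [-0.002, 0.621, 0.783, -0.001]
contact_force: [-5.7, -1.1, 2.5]
gripper_width: 0.597
grasp_force: 0.2
time: 7.75
tool_pos: [0.551, -0.0723, 0.1594]
tool_rot: [0.002, 0.622, 0.783, 0.001]
contact_force: [-0.3, 0.4, -0.5]
gripper_width: 0.603
grasp_force: 0.0
rule 3693 [-76.7, -69.1] [-58.3, 29.0] [-39.0, 66.8]
18.536655356899338
paneltop 3149 [-126.6, -35.4] [-120.3, 37.6] [-114.6, 93.6]
```

View pics/w3.png

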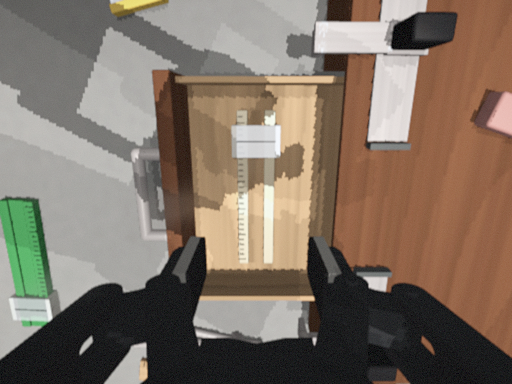

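The rule lies flat and crosswise in the drawer (px 255,190), released. Next I push the drawer shut at its handle with closed fingers.

```bash

python3 -m inch '[[[0,-0.047,0],[0,0,0],0.0],[[0,-0.047,0],[0,0,0],0.0],[[0,-0.046,0],[0,0,0],0.0],[[0,0,0.04],[0,0,0],0.0],[[0,0,0.04],[0,0,0],0.0],[[0,0,0.034],[0,0,0],0.0],[[0,0,0],[0,0,0],0.0]]'
python3 -m inch '[[[0,0.01,0],[0,0,0],0.0],[[0,0.008,0],[0,0,0],0.0],[[0,0.004,0],[0,0,0],0.0],[[0,0.005,0],[0,0,0],0.0],[[0,0.006,0],[0,0,0],0.0],[[0,0.008,0],[0,0,0],0.0],[[0,0.01,0],[0,0,0],0.0],[[0,0.01,0],[0,0,0],0.0]]'
python3 to.py 0.5505 -0.0723 0.045 103
```

```text
time: 8.5
tool_pos: [0.4079, -0.1014, 0.0368]
tool_rot: [-0.007, 0.622, 0.783, -0.002]
contact_force: [-0.5, 0.3, 0.1]
gripper_width: -0.002
grasp_force: 0.0
time: 9.3
tool_pos: [0.4739, -0.0899, 0.0435]
tool_rot: [0.0, 0.622, 0.783, -0.0]
contact_force: [-2.5, -2.1, 2.3]
gripper_width: -0.003
grasp_force: 1.2
shift [-0.0002  0.0786 -0.0015] turn z 0.002 t 9.3 psi 103.12 tilt [ 0. -0. -1.] F [-2.5 -2.1  2.3] w -0.003
```

```bash

python3 -m inch '[[[0,0.01,0],[0,0,0],0.0],[[0,0.01,0],[0,0,0],0.0],[[0,0.01,0],[0,0,0],0.0],[[0,0.01,0],[0,0,0],0.0],[[0,0.01,0],[0,0,0],0.0],[[0,0.008,0],[0,0,0],0.0],[[0,0.006,0],[0,0,0],0.0],[[0,0.004,0],[0,0,0],0.0]]'
python3 -m inch '[[[0,0.003,0],[0,0,0],0.0],[[0,0.003,0],[0,0,0],0.0],[[0,0.002,0],[0,0,0],0.0],[[0,0.002,0],[0,0,0],0.0],[[0,0,0],[0,0,0],0.0]]'
python3 to.py 0.5505 -0.0723 0.045 103
```

```text
time: 10.1
tool_pos: [0.5397, -0.0745, 0.0432]
tool_rot: [-0.0, 0.622, 0.783, -0.0]
contact_force: [-1.7, -2.1, 1.6]
gripper_width: -0.002
grasp_force: 1.1
time: 10.6
tool_pos: [0.5492, -0.0722, 0.0433]
tool_rot: [0.0, 0.622, 0.783, 0.0]
contact_force: [-0.6, -1.0, -0.8]
gripper_width: 0.001
grasp_force: 0.3
shift [-0.0004  0.0012 -0.0017] turn z 0.002 t 10.6 psi 103.12 tilt [ 0.  0. -1.] F [-0.6 -1.  -0.8] w 0.001
```

Not at the stop yet, so I push in small steps until the force rises.

```bash

python3 -m inch '[[[0,0.003,0],[0,0,0],0.0],[[0,0.002,0],[0,0,0],0.0],[[0,0.002,0],[0,0,0],0.0],[[0,0,0],[0,0,0],0.0]]'
python3 -m inch '[[[0,0.002,0],[0,0,0],0.0],[[0,0.001,0],[0,0,0],0.0],[[0,0,0],[0,0,0],0.0]]'
python3 to.py 0.5505 -0.0723 0.045 103
```

```text
time: 11.0
tool_pos: [0.5525, -0.0714, 0.0432]
tool_rot: [-0.004, 0.621, 0.784, -0.004]
contact_force: [-16.4, -3.9, 11.9]
gripper_width: 0.0
grasp_force: 8.7
time: 11.3
tool_pos: [0.5529, -0.0713, 0.0431]
tool_rot: [-0.006, 0.621, 0.784, -0.006]
contact_force: [-26.5, -7.0, 20.9]
gripper_width: -0.004
grasp_force: 14.5
shift [-0.0004 -0.0026 -0.0018] turn z 0.003 t 11.3 psi 103.2 tilt [-0.018 -0.002 -1.   ] F [-26.5  -7.   20.9] w -0.004
```

```bash

python3 -m inch '[[[0,-0.02,0],[0,0,0],0.0],[[0,-0.015,0],[0,0,0],0.0],[[0,0,-0.05],[0,0,0],0.0],[[0,0,-0.05],[0,0,0],0.0],[[0,0,-0.05],[0,0,0],0.0],[[0,0.02,0],[0,0,0],0.0],[[0,0,0],[0,0,0],0.0],[[0,0,0],[0,0,0],0.0]]'
python3 - <<'E'
from h import *
im,d,W=grab("top"); save("top2.png",im)
c,s=np.cos(np.radians(13)),np.sin(np.radians(13)); O=np.array([.606,-.0595])
v,u=np.mgrid[:384,:512]
def PW(W): return (W[...,:2]-O)@np.array([[c,-s],[s,c]])*1000, W[...,2]*1000
def st(n,m): print(n,m.sum(),*(np.round(np.percentile(P[m],[1,50,99],axis=0),1).tolist() if m.sum()>10 else []))
im2,d2,W2=grab("wrist"); save("w4.png",im2)
for nm,w in (("top",W),("wrist",W2)):
    P,z=PW(w); 
    for sg in (1,-1): st(nm+" grip%+d"%sg,(z>100)&(z<112)&(abs(P[...,1]-sg*105)<30)&(abs(P[...,0]-33)<20))
    st("panel",(z>57)&(z<67)&(abs(P[...,1])<95)&(P[...,0]<-2)&(P[...,0]>-50))
    st("handle",(z>33)&(z<43)&(abs(P[...,1])<50)&(P[...,0]<-20)&(P[...,0]>-90))
E
python3 to.py 0.6055 0.0893 0.19 103
```

```text
time: 12.1
tool_pos: [0.5439, -0.0731, 0.1927]
tool_rot: [-0.001, 0.621, 0.783, -0.0]
contact_force: [-0.4, 0.0, -0.5]
gripper_width: -0.002
grasp_force: 0.0
top grip+1 59 [22.2, 104.9] [32.7, 111.3] [43.6, 118.2]
top grip-1 4
panel 129 [-11.8, 21.5] [-7.2, 56.8] [-2.3, 93.9]
handle 47 [-41.4, 23.9] [-32.9, 34.6] [-20.4, 40.4]
wrist grip+1 1025 [22.2, 102.7] [31.9, 109.2] [43.8, 116.7]
wrist grip-1 69 [21.9, -114.6] [23.5, -109.8] [27.0, -105.4]
panel 2547 [-11.7, -80.6] [-7.3, 19.0] [-2.1, 92.7]
handle 1155 [-41.4, -39.0] [-35.4, 3.0] [-20.5, 38.9]
shift [0.144  0.0978 0.0014] turn z 0.002 t 12.2 psi 103.13 tilt [-0.003  0.001 -1.   ] F [-0.8  0.3 -0.1] w -0.0
```

View pics/w4.png

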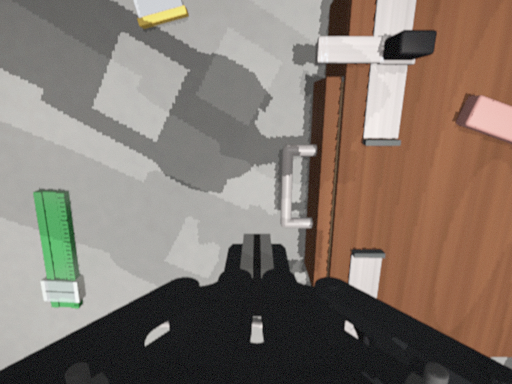

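The drawer is shut: panel outer face at −12 mm, px 320. The left grip is at px (412,43).

```bash

python3 -m inch '[[[0.036,0.0245,0],[0,0,0],0.0],[[0.036,0.0245,0],[0,0,0],0.0],[[0.036,0.0245,0],[0,0,0],0.0],[[0.036,0.0245,0],[0,0,0],0.0],[[0,0,0.04],[0,0,0],0.0],[[0,0,0.043],[0,0,0],0.0],[[0,0,0],[0,0,0],0.0],[[0,0,0],[0,0,0],0.0]]'
python3 to.py 0.6055 0.0893 0.109 103
```

```text
time: 13.0
tool_pos: [0.6055, 0.0888, 0.1088]
tool_rot: [-0.002, 0.622, 0.783, -0.001]
contact_force: [0.7, -0.1, 1.5]
gripper_width: -0.0
grasp_force: 0.0
shift [ 0.0005  0.0001 -0.0002] turn z 0.002 t 13.0 psi 103.1 tilt [-0.004  0.    -1.   ] F [ 0.7 -0.1  1.5] w -0.0
```

```bash

python3 -m inch '[[[-0.01,0,0],[0,0,0],0.0],[[-0.006,0,0],[0,0,0],0.0],[[-0.006,0,0],[0,0,0],0.0],[[-0.007,0,0],[0,0,0],0.0],[[-0.007,0,0],[0,0,0],0.0],[[-0.007,0,0],[0,0,0],0.0],[[-0.007,0,0],[0,0,0],0.0],[[-0.005,0,0],[0,0,0],0.0]]'
python3 -m inch '[[[-0.003,0,0],[0,0,0],0.0],[[-0.003,0,0],[0,0,0],0.0],[[0,0,0],[0,0,0],0.0]]'
python3 to.py 0.6055 0.0893 0.109 103
```

```text
time: 13.8
tool_pos: [0.6196, 0.0348, 0.1104]
tool_rot: [-0.0, 0.622, 0.783, -0.0]
contact_force: [-0.3, 2.5, 0.8]
gripper_width: 0.0
grasp_force: 1.3
time: 14.1
tool_pos: [0.6206, 0.0299, 0.1103]
tool_rot: [-0.001, 0.622, 0.783, 0.0]
contact_force: [-0.2, 4.4, 2.4]
gripper_width: 0.003
grasp_force: 2.0
shift [ 0.0613 -0.0013  0.0014] turn z 0.002 t 14.1 psi 103.11 tilt [-0.001  0.001 -1.   ] F [-0.2  4.4  2.4] w 0.003
```

```bash

python3 -m inch '[[[-0.003,0,0],[0,0,0],0.0],[[-0.003,0,0],[0,0,0],0.0],[[0,0,0],[0,0,0],0.0]]'
python3 -m inch '[[[-0.002,0,0],[0,0,0],0.0],[[-0.002,0,0],[0,0,0],0.0],[[0,0,0],[0,0,0],0.0]]'
python3 to.py 0.6055 0.0893 0.109 103
```

```text
time: 14.4
tool_pos: [0.6207, 0.0294, 0.1103]
tool_rot: [-0.005, 0.622, 0.783, 0.003]
contact_force: [-5.4, 20.0, 6.6]
gripper_width: 0.001
grasp_force: 10.8
time: 14.7
tool_pos: [0.6208, 0.029, 0.1105]
tool_rot: [-0.008, 0.621, 0.784, 0.005]
contact_force: [-7.8, 31.1, 9.5]
gripper_width: 0.001
grasp_force: 16.4
shift [ 0.0621 -0.0012  0.0027] turn z 0.003 t 14.7 psi 103.18 tilt [-0.006  0.018 -1.   ] F [-7.8 31.1  9.5] w 0.001
```

```bash

python3 -m inch '[[[0.02,0,0],[0,0,0],0.0],[[0,0,-0.04],[0,0,0],0.0],[[0,0,-0.045],[0,0,0],0.0],[[-0.04,0,0],[0,0,0],0.0],[[-0.045,0,0],[0,0,0],0.0],[[-0.045,0,0],[0,0,0],0.0],[[-0.045,0,0],[0,0,0],0.0],[[-0.045,0,0],[0,0,0],0.0]]'
python3 -m inch '[[[-0.015,0,0],[0,0,0],0.0],[[0,0,0],[0,0,0],0.0]]'
python3 to.py 0.6707 -0.1933 0.110 103
python3 - <<'E'
from h import *
im,d,W=grab("top")
c,s=np.cos(np.radians(13)),np.sin(np.radians(13)); O=np.array([.606,-.0595])
P=(W[...,:2]-O)@np.array([[c,-s],[s,c]])*1000;z=W[...,2]*1000
m=(z>100)&(z<112)&(P[...,1]>30)&(P[...,1]<130)&(abs(P[...,0]-33)<20)
print(m.sum(),np.round(np.percentile(P[m],[1,50,99],axis=0),1).tolist())
E
```

```text
time: 15.5
tool_pos: [0.6681, -0.1773, 0.1947]
tool_rot: [-0.0, 0.622, 0.783, -0.001]
contact_force: [1.5, 0.0, 0.1]
gripper_width: -0.004
grasp_force: 0.0
time: 15.7
tool_pos: [0.6714, -0.192, 0.1945]
tool_rot: [-0.0, 0.623, 0.782, -0.001]
contact_force: [0.3, 0.1, 0.3]
gripper_width: -0.002
grasp_force: 0.0
shift [-0.0011 -0.0009  0.0845] turn z -0.001 t 15.7 psi 102.94 tilt [-0.001 -0.001 -1.   ] F [0.3 0.1 0.3] w -0.002
59 [[22.2, 60.9], [33.2, 67.4], [43.4, 74.5]]
```

```bash

python3 -m inch '[[[0,0,0.04],[0,0,0],0.0],[[0,0,0.044],[0,0,0],0.0],[[0,0,0],[0,0,0],0.0],[[0.01,0,0],[0,0,0],0.0],[[0.006,0,0],[0,0,0],0.0],[[0.006,0,0],[0,0,0],0.0],[[0.007,0,0],[0,0,0],0.0],[[0.007,0,0],[0,0,0],0.0]]'
python3 -m inch '[[[0.007,0,0],[0,0,0],0.0],[[0.007,0,0],[0,0,0],0.0],[[0.005,0,0],[0,0,0],0.0],[[0.003,0,0],[0,0,0],0.0],[[0.002,0,0],[0,0,0],0.0],[[0,0,0],[0,0,0],0.0]]'
python3 -m inch '[[[0.003,0,0],[0,0,0],0.0],[[0.002,0,0],[0,0,0],0.0],[[0,0,0],[0,0,0],0.0]]'
python3 to.py 0.6707 -0.1933 0.110 103
```

```text
time: 16.55
tool_pos: [0.6651, -0.1544, 0.1141]
tool_rot: [0.002, 0.622, 0.783, 0.001]
contact_force: [1.1, -3.2, 1.9]
gripper_width: -0.003
grasp_force: 1.4
time: 17.15
tool_pos: [0.6594, -0.1349, 0.112]
tool_rot: [0.004, 0.622, 0.783, -0.002]
contact_force: [5.3, -14.1, -1.6]
gripper_width: -0.003
grasp_force: 7.5
time: 17.45
tool_pos: [0.6593, -0.1345, 0.1121]
tool_rot: [0.008, 0.622, 0.783, -0.004]
contact_force: [9.8, -27.5, -7.0]
gripper_width: 0.002
grasp_force: 14.1
shift [-0.0599 -0.0021  0.0032] turn z 0.001 t 17.45 psi 103.05 tilt [ 0.008 -0.017 -1.   ] F [  9.8 -27.5  -7. ] w 0.002
```

```bash

python3 -m inch '[[[-0.02,0,0],[0,0,0],0.0],[[0,0,-0.045],[0,0,0],0.0],[[0,0,-0.045],[0,0,0],0.0],[[0,-0.045,0],[0,0,0],0.0],[[0,-0.045,0],[0,0,0],0.0],[[0,-0.045,0],[0,0,0],0.0],[[0,-0.045,0],[0,0,0],0.0],[[0,0,0],[0,0,0],0.0]]'
python3 - <<'E'
from h import *
im,d,W=grab("top"); save("top3.png",im)
c,s=np.cos(np.radians(13)),np.sin(np.radians(13)); O=np.array([.606,-.0595])
P=(W[...,:2]-O)@np.array([[c,-s],[s,c]])*1000;z=W[...,2]*1000
for sg in (1,-1):
    m=(z>100)&(z<112)&(abs(P[...,1]-sg*85)<45)&(abs(P[...,0]-33)<20)
    print(m.sum(),np.round(np.percentile(P[m],[1,50,99],axis=0),1).tolist())
m=(z>57)&(z<67)&(abs(P[...,1])<50)&(P[...,0]<-2)&(P[...,0]>-50); print(np.percentile(P[m],[1,99],axis=0))
E
```

```text
time: 18.25
tool_pos: [0.4812, -0.1854, 0.1985]
tool_rot: [-0.004, 0.623, 0.782, -0.0]
contact_force: [0.6, 0.8, -0.5]
gripper_width: 0.003
grasp_force: 0.0
60 [[22.5, 60.9], [32.9, 67.6], [43.2, 74.6]]
60 [[22.5, -72.5], [33.2, -65.7], [43.2, -59.2]]
[[-11.87699758 -48.36819635]
 [ -2.17290359  48.78515043]]
```

View pics/top3.png

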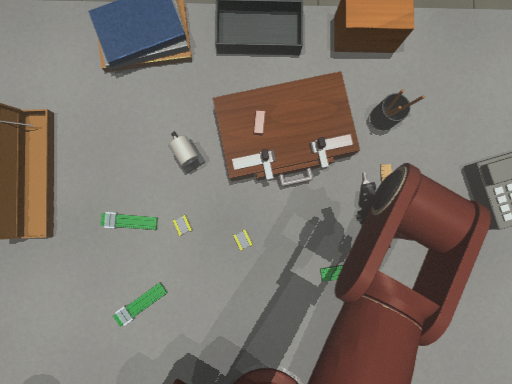

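The drawer is shut, with the handle at px (296,178). Both catch arms are in front of it at px (267,165) and (322,155), symmetric at their stops, and the arm is clear.

```bash
python3 -m inch '[[[0,0,0],[0,0,0],0.0],[[0,0,0],[0,0,0],0.0]]' >/dev/null; python3 -c "
from plant import manip; print(manip.job_done())"
```

```text
the job is handed in; nothing more can be done
None
```

The slide rule is lying flat and crosswise in the shut drawer, both catches are pushed to their inner end stops, and the job is handed in at about 18 s of the 56 s allowed; no verdict came back.

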